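Find the key that unlocks the steel drawer and open it

TASK

The steel drawer is locked and only one of the three keys in the white docking cradle turns its lock: try them until you find the one that does, pushing each key fully home before you turn it clockwise, and stand each key that does not turn back in a slot of the cradle. Turn the right key half a turn clockwise (more than a hand turns in one grip), leave it in the lock pushed home, and pull the drawer open by its handle at least 8 cm. Leave the other things on the desk and on the drawer unit where they are.

Things in the scene. Friction and masses are not known exactly. Their poses are not given: they have to be found in the camera images.
- red_bow (a point): Centre of the red plastic bow (head) of a loose flat key, 50 g, 88 mm long. The bow is 38 mm wide, 10 mm thick, 44 mm tall, with flat faces and flat parallel edges; its underside is 22 mm below this point. Axes: z from blade to bow (up when the blade points down), y across the bow's width, x through its thickness. It starts standing blade down in one of the cradle's slots; which one varies.
- blue_bow (a point): Centre of the blue plastic bow (head) of a loose flat key, 50 g, 88 mm long. The bow is 38 mm wide, 10 mm thick, 44 mm tall, with flat faces and flat parallel edges; its underside is 22 mm below this point. Axes: z from blade to bow (up when the blade points down), y across the bow's width, x through its thickness. It starts standing blade down in one of the cradle's slots; which one varies.
- yellow_bow (a point): Centre of the yellow plastic bow (head) of a loose flat key, 50 g, 88 mm long. The bow is 38 mm wide, 10 mm thick, 44 mm tall, with flat faces and flat parallel edges; its underside is 22 mm below this point. Axes: z from blade to bow (up when the blade points down), y across the bow's width, x through its thickness. It starts standing blade down in one of the cradle's slots; which one varies.
- lock (a point): Centre of the level brass face, 35 mm across and 92 mm above the desk, of the lock in the top of the beige drawer unit. z up, x from the drawer's front to its back, y to the left seen from the front; they do not turn with the lock. The keyway goes straight down, 5.4 by 25 mm with a bevelled mouth 10 by 30 mm, and lies along y while locked. A key goes in either way round, 180 degrees apart.
- plug (a joint): Turn of the lock, rad, clockwise from above: 0 locked, 3.14 fully unlocked, a stop at each end, friction 0.04 N m, no spring. A key has some 6 degrees of play in it. A wrong key goes fully home but stops dead after 20 to 28 degrees of turning (lock under 0.55); the right one turns on freely. Which is right varies and cannot be seen. The drawer is freed beyond about 2.7.
- cabinet: Low beige sheet-steel drawer unit, fixed, 280 mm deep (x), 360 mm wide (y), 90 mm high; origin at the middle of its underside, axes as the lock's. The lock is 45 mm behind its front and 120 mm right (-y) of its middle, the handle 165 mm left of the lock. A key is home when the underside of its bow rests on the lock's face (bow's centre 22 mm above it); only then does the right key turn.
- cradle: White docking cradle, fixed: a block 56 mm deep (x), 206 mm long (y), 48 mm high on a foot 78 by 222 by 7 mm; origin at the middle of its underside. Three slots in its top, 66 mm apart in a row along y, each 7 mm by 27 mm (long way along y) and 45.5 mm deep: a key stands in it blade down with the underside of its bow on the cradle's top.
- slot_1 (a point): Centre of the mouth of slot 1 of 3 in the docking cradle's top, 48 mm above the desk; z up, y along the slot and the row.
- slot_2 (a point): Centre of the mouth of slot 2 of 3 in the docking cradle's top, 48 mm above the desk; z up, y along the slot and the row.
- slot_3 (a point): Centre of the mouth of slot 3 of 3 in the docking cradle's top, 48 mm above the desk; z up, y along the slot and the row.
- drawer (a joint): How far the drawer is pulled out, in metres: 0 shut, at most 0.17. It slides towards -x of the lock's axes, needs about 2 N, stays where it is left, and has about 5 mm of play while locked.
- handle (a point): Middle of the steel bow handle on the drawer's front, moving with the drawer: a level round bar 9 mm thick, 120 mm long along y, 62 mm above the desk, its centre 38 mm in front of the drawer's front, on a post at each end, free behind and below. x points towards the drawer's back, y along the bar, z up.
- capsule_mid (a point): Bystander: aluminium capsule with bayonet lid, 35 mm across, 82 mm tall, standing on the back part of the drawer unit's top; its centre.
- stick_mid (a point): Bystander: black carbon-weave memory stick, 70 by 20 by 9 mm, lying on the back part of the drawer unit's top; its centre.
- mug_mid (a point): Bystander: blue mug, 82 mm across and 95 mm tall, standing on the desk to the left of the drawer unit; its centre.
- stapler_mid (a point): Bystander: stapler, 135 by 34 by 58 mm, standing on the desk at the far right, beyond the cradle; a point in its middle.
- key_red: The red key; origin at the centre of the underside of its bow. Below it the steel blade is 44 mm long, 22 mm wide (y), 3 mm thick (x), notched alike on both edges and tapered to 10 mm wide at the tip; each key has its notches at other heights.
- key_blue: The blue key; origin at the centre of the underside of its bow. Below it the steel blade is 44 mm long, 22 mm wide (y), 3 mm thick (x), notched alike on both edges and tapered to 10 mm wide at the tip; each key has its notches at other heights.
- key_yellow: The yellow key; origin at the centre of the underside of its bow. Below it the steel blade is 44 mm long, 22 mm wide (y), 3 mm thick (x), notched alike on both edges and tapered to 10 mm wide at the tip; each key has its notches at other heights.
There are look-alikes about, which are no part of the job. There is more than one size of the cradle; the one meant has the size given above.

How it is judged:
On the way, in this order (a step that is already met when the one before it is completed fails the run):
1. one key, fully home in the lock, has turned it half a turn clockwise (lock beyond 2.6 rad) (((horizontal distance between red_bow and lock below 0.005 m and z of red_bow in the frame of lock between 0.015 and 0.026 m and angle between red_bow's own z axis and vertical below 0.12 rad) or (horizontal distance between blue_bow and lock below 0.005 m and z of blue_bow in the frame of lock between 0.015 and 0.026 m and angle between blue_bow's own z axis and vertical below 0.12 rad) or (horizontal distance between yellow_bow and lock below 0.005 m and z of yellow_bow in the frame of lock between 0.015 and 0.026 m and angle between yellow_bow's own z axis and vertical below 0.12 rad)) and value of joint plug above 2.6 rad), for 0.1 s.
2. the drawer is pulled open at least 75 mm (value of joint drawer above 0.075 m), for 0.1 s.
At the end, for the whole second after the job is handed in: Lock beyond 2.6 rad and drawer open at least 75 mm, at rest; one key in the lock, home within 4 mm, upright, within 5 mm of its axis; the other two keys standing blade down in cradle slots (within 8 mm of the slot, 6 mm of full depth, 0.2 rad of upright) (all of step 1 and value of joint drawer above 0.075 m and velocity of joint drawer below 0.02 m/s and ((horizontal distance between red_bow and lock below 0.005 m and z of red_bow in the frame of lock between 0.015 and 0.026 m and angle between red_bow's own z axis and vertical below 0.12 rad) or (horizontal distance between red_bow and slot_1 below 0.008 m and z of red_bow in the frame of slot_1 between 0.015 and 0.028 m and angle between red_bow's own z axis and vertical below 0.2 rad) or (horizontal distance between red_bow and slot_2 below 0.008 m and z of red_bow in the frame of slot_2 between 0.015 and 0.028 m and angle between red_bow's own z axis and vertical below 0.2 rad) or (horizontal distance between red_bow and slot_3 below 0.008 m and z of red_bow in the frame of slot_3 between 0.015 and 0.028 m and angle between red_bow's own z axis and vertical below 0.2 rad)) and ((horizontal distance between blue_bow and lock below 0.005 m and z of blue_bow in the frame of lock between 0.015 and 0.026 m and angle between blue_bow's own z axis and vertical below 0.12 rad) or (horizontal distance between blue_bow and slot_1 below 0.008 m and z of blue_bow in the frame of slot_1 between 0.015 and 0.028 m and angle between blue_bow's own z axis and vertical below 0.2 rad) or (horizontal distance between blue_bow and slot_2 below 0.008 m and z of blue_bow in the frame of slot_2 between 0.015 and 0.028 m and angle between blue_bow's own z axis and vertical below 0.2 rad) or (horizontal distance between blue_bow and slot_3 below 0.008 m and z of blue_bow in the frame of slot_3 between 0.015 and 0.028 m and angle between blue_bow's own z axis and vertical below 0.2 rad)) and ((horizontal distance between yellow_bow and lock below 0.005 m and z of yellow_bow in the frame of lock between 0.015 and 0.026 m and angle between yellow_bow's own z axis and vertical below 0.12 rad) or (horizontal distance between yellow_bow and slot_1 below 0.008 m and z of yellow_bow in the frame of slot_1 between 0.015 and 0.028 m and angle between yellow_bow's own z axis and vertical below 0.2 rad) or (horizontal distance between yellow_bow and slot_2 below 0.008 m and z of yellow_bow in the frame of slot_2 between 0.015 and 0.028 m and angle between yellow_bow's own z axis and vertical below 0.2 rad) or (horizontal distance between yellow_bow and slot_3 below 0.008 m and z of yellow_bow in the frame of slot_3 between 0.015 and 0.028 m and angle between yellow_bow's own z axis and vertical below 0.2 rad)) and linear speed of each of key_red, key_blue, key_yellow below 0.03 m/s); the robot touches nothing.
It fails at once if the capsule is moved more than 25 mm or tipped over (distance of capsule_mid from where it was at the start of the episode above 0.025 m or angle between capsule_mid's own z axis and vertical above 0.4 rad).
It fails at once if the stick is moved more than 25 mm or tipped over (distance of stick_mid from where it was at the start of the episode above 0.025 m or angle between stick_mid's own z axis and vertical above 0.4 rad).
It fails at once if the mug is moved more than 25 mm or tipped over (distance of mug_mid from where it was at the start of the episode above 0.025 m or angle between mug_mid's own z axis and vertical above 0.4 rad).
It fails at once if the stapler is moved more than 25 mm or tipped over (distance of stapler_mid from where it was at the start of the episode above 0.025 m or angle between stapler_mid's own z axis and vertical above 0.4 rad).
It also fails if it takes over 72 s, if anything falls off the work surface, if the arm or the gripper's body presses on something with over 40 N, if the wrist force passes 120 N, or if a joint passes its speed limit or range.

ROBOT

A 6-joint arm with a two-finger parallel gripper is mounted at the origin on the work surface. World frame = base frame: x ahead of the robot, y to its left, z up, the work surface at z = 0. Lengths are in m, angles in rad, forces in N, time in s.
With the tool pointing down it reaches from about 0.425 to 0.95 m from the base axis. Payload 3.5 kg.
Tool frame: the origin (TCP) lies midway between the tips of the shut fingers; the grasp point (between the pads) lies 19 mm behind it; z points along the fingers, y is the line along which they close (so a half turn about z gives the same grasp; the last joint's range is limited). The gripper opens to 85 mm and grips with 20 to 120 N. Pads are 22 mm wide; open, the fingers measure 114 mm over their backs; the gripper's body (76 mm by 85 mm) begins 54 mm behind the grasp point. The pads swing forward as they close: fully open they stand 13 mm farther back than shut.
Start: joints at [1.069, 0.286, 1.577, -0, 1.279, -0.15], TCP at [0.233, 0.634, 0.231] pointing down, gripper open.
Joint ranges: [-2.77, 2.77], [-0.9, 2.22], [0.21, 2.48], [-1.53, 4.67], [0.24, 2.81], [-2.84, 2.84]. Speed limits (rad/s): [2.79, 2.79, 3.14, 3.14, 3.14, 3.14].

INTERFACE

Orientations are given as a unit quaternion [x, y, z, w].
In Python, from plant import ctrl, cams, order gives the robot as it stands.
- The arm moves only by the tool move_arm, never from a script. Its argument "plan" is one flat list of numbers, 7 for each row, row after row: the shift along the world's x, y, z in mm, then the turn, a rotation vector about the world's x, y, z in degrees, then the finger opening in mm, from 0 to 85.4. A call has 1 to 12 rows; each row shifts and turns the commanded pose from where the row before left it; what a row does not reach is not made up. A row lasts 1/10 s, in which the tool goes at most 50 mm and 8.59 degrees, less where a joint would pass 70% of its speed; a pose out of reach is approached as far as the arm can. A call is refused whole if a number of a shift passes 50 or a number of a turn 8.59, either way. A call with a gripper value outside its range is refused whole. The fingers move at their own pace and stop on an object; "newtons" is the grip in N (left out, the last holds). Time passes only in rows, so rows that do not move let the fingers close. It gives the time, the measured TCP pose, the force, the opening and the grip force at its end, in the units of the state.
- ctrl.get_state(): the state, without advancing time (a new reading comes with each control period).
- cams.read_camera(name): name is "side" or "top"; returns a dict with "color" (480x640x3 uint8, red, green, blue), "fov_y" (degrees; the focal length in pixels is half the picture's height over the tangent of half this angle, whatever the lens; pixels are square), "cx", "cy" (the principal point, pixels), "origin" and "orientation" of the camera in the world. Camera axes: x right, y up, looking along -z (the intrinsics and any distortion apply to the point x, -y, -z); pixel columns grow to the right and rows downward; lengths in m; the calibration is good to about 2 mm. A picture is of the moment at which its call begins. There is no depth.
- order.sign_off(): hands the job in; it is judged then, once.
The state is a dict: "time": time; "qpos": joint angles; "dq": joint speeds; "joint_efforts": joint torques, N m; "eef_pos": TCP position; "tcp_rot": TCP orientation; "contact_force": force on the tool from outside, world axes, zero at the start; "wrist_torque": the same for the moment, N m; "opening": opening from 0.0 (shut) to 1.0 (fully open); "finger_force": force on a finger pad.
Only numpy, scipy, OpenCV 4.12 (cv2) and the standard library are available. Lean on these libraries where they do the work, as an engineer would, in place of code of your own. Each camera call takes 0.05 s, during which the arm holds its last target. There are 200 camera calls.

## Working session

There is one attempt and no reset: what is moved stays moved. The work goes in short steps, Python scripts to look and compute and a tool call to move; the robot and the scene stay as the last step left them, time stands still between calls to the robot, and variables do not carry over. Pictures are saved under pics/ and viewed, at most 10 in all, crops included, and the job is handed in when it is done.

Besides the shell and the picture viewer there is one more tool, called after "Call:" by a JSON object that holds its "method" and its "body", one argument or row to a line. move_arm: Moves the arm, as the interface text tells. Its arguments: {"type":"object","properties":{"plan":{"type":"array","items":{"type":"number"}},"newtons":{"type":"number"}},"required":["plan"]}

```bash
ls; mkdir -p pics; python3 - <<'E'
from plant import ctrl,cams
import cv2
s=ctrl.get_state();print({k:s[k] for k in('time','eef_pos','tcp_rot','contact_force','opening')})
for n in('side','top'):
    c=cams.read_camera(n);cv2.imwrite(f'pics/{n}0.png',c['color'][:,:,::-1]);print(n,{k:v for k,v in c.items() if k!='color'})
E
```

```text
pics
{'time': 0.0, 'eef_pos': array([0.23225224, 0.63309434, 0.22993741]), 'tcp_rot': array([ 1.74989688e-01,  9.84569566e-01, -1.10760731e-03, -3.90021603e-04]), 'contact_force': array([ 0.10541564, -0.66412476, -0.57565115]), 'opening': 0.9960031591808433}
side {'fov_y': 50.19598149651426, 'cx': 310.68372554346263, 'cy': 224.9729847162646, 'origin': array([-0.07252823, -0.62412128,  0.7647846 ]), 'orientation': array([ 0.43238788, -0.14889106, -0.30719208,  0.83456887])}
top {'fov_y': 54.78815866710531, 'cx': 315.967418155678, 'cy': 253.9480682971082, 'origin': array([0.28183624, 0.06121046, 1.20207957]), 'orientation': array([ 0.06782431, -0.06457618, -0.70201367,  0.70597917])}
```

View pics/top0.png

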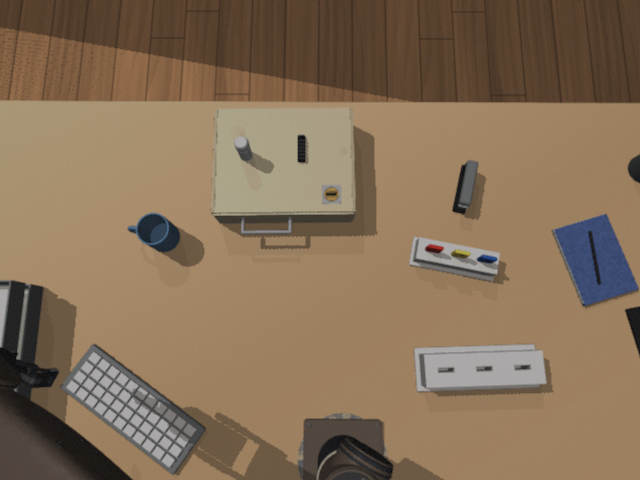

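View pics/side0.png

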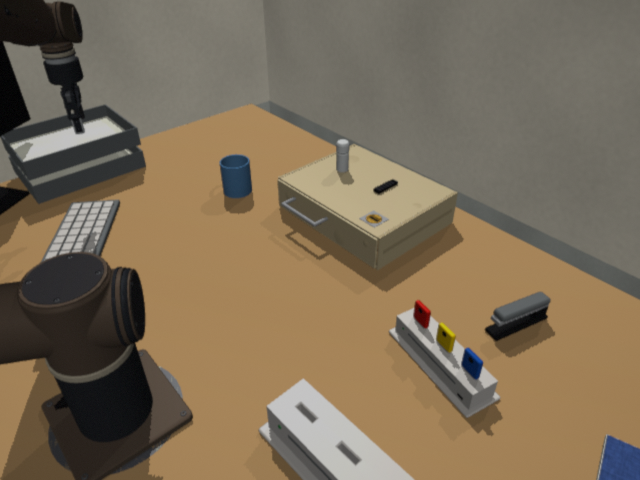

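The top view shows the cradle with its keys at about (455,258): red (435,248), yellow (461,254), blue (487,259). The lock is at (331,194) and the handle at (267,226). The larger white block below is the look-alike. The side view shows the same, with the bows at (422,314), (446,337) and (472,362), and the lock at (375,218).

```bash
cat > h.py <<'E'
import numpy as np,cv2
from scipy.spatial.transform import Rotation as R
from plant import ctrl,cams
def ray(c,u,v):
    f=240/np.tan(np.radians(c['fov_y']/2))
    d=R.from_quat(c['orientation']).apply([(u-c['cx'])/f,-(v-c['cy'])/f,-1]);return c['origin'],d
def plane(c,p,z):
    o,d=ray(c,*p);return o+d*(z-o[2])/d[2]
def tri(c1,p1,c2,p2):
    o1,d1=ray(c1,*p1);o2,d2=ray(c2,*p2)
    t=np.linalg.lstsq(np.c_[d1,-d2],o2-o1,rcond=None)[0]
    a,b=o1+t[0]*d1,o2+t[1]*d2;return (a+b)/2,np.linalg.norm(a-b)
HUE={'red':[(0,6),(174,180)],'yellow':[(24,34)],'blue':[(105,125)],'gold':[(10,26)]}
def blob(c,col,roi,smin=150,vmin=60):
    h=cv2.cvtColor(c['color'],cv2.COLOR_RGB2HSV).astype(int)
    m=np.zeros(h.shape[:2],bool)
    for a,b in HUE[col]: m|=(h[...,0]>=a)&(h[...,0]<=b)
    m&=(h[...,1]>=smin)&(h[...,2]>=vmin)
    x0,y0,x1,y1=roi;k=np.zeros_like(m);k[y0:y1,x0:x1]=m[y0:y1,x0:x1]
    n,l,s,ce=cv2.connectedComponentsWithStats(k.astype(np.uint8))
    if n<2:return None
    i=1+np.argmax(s[1:,4]);return l==i,ce[i],s[i]
def state():
    s=ctrl.get_state();r=R.from_quat(s['tcp_rot']);y=r.apply([0,1,0]);z=r.apply([0,0,1])
    print('t%.2f'%s['time'],'tcp',s['eef_pos'].round(4),'yaw_y %.2f'%np.degrees(np.arctan2(y[1],y[0])),'z',z.round(4),'F',s['contact_force'].round(1),'T',s['wrist_torque'].round(2),'op %.3f'%s['opening'],'ff',s['finger_force'],'q',s['qpos'].round(2))
E
python3 - <<'E'
from h import *
t,s=cams.read_camera('top'),cams.read_camera('side')
for k in('red','yellow','blue'):
    a=blob(t,k,(405,235,505,280));b=blob(s,k,(400,290,500,385))
    print(k,a[1],a[2],b[1],b[2]); print(' tri',tri(t,a[1],s,b[1]),'plane.07+',plane(t,a[1],.088),plane(s,b[1],.07))
    ang=cv2.minAreaRect(np.argwhere(a[0])[:,::-1].astype(np.float32));print(' rect',ang)
a=blob(t,'gold',(318,182,345,206),120);b=blob(s,'gold',(355,205,395,230),120)
print('lock',a[1:],b[1:],tri(t,a[1],s,b[1]),plane(t,a[1],.092),plane(s,b[1],.092))
def edge(c,roi,n):
    x0,y0,x1,y1=roi;cv2.imwrite(n,cv2.resize(np.ascontiguousarray(c['color'][y0:y1,x0:x1,::-1]),None,fx=5,fy=5,interpolation=cv2.INTER_CUBIC)) if 0 else None
T=cv2.resize(t['color'][180:280,205:365],None,fx=5,fy=5,interpolation=cv2.INTER_NEAREST)
cv2.imwrite('pics/c1.png',T[:,:,::-1][:,:800])
A=cv2.resize(t['color'][232:284,405:505],None,fx=6,fy=6,interpolation=cv2.INTER_NEAREST)
B=cv2.resize(s['color'][285:415,385:505],None,fx=4,fy=4,interpolation=cv2.INTER_NEAREST)[:260*2]
im=np.zeros((600,800,3),np.uint8);im[:312,:600]=A;cv2.imwrite('pics/c2.png',im[:312,:600,::-1])
state()
E
```

```text
red [434.32786885 247.44262295] [426 245  17   6  61] [421.80797101 313.71376812] [415 300  15  28 276]
 tri (array([ 0.5142979 , -0.22739108,  0.0709111 ]), np.float64(0.00047414423193974456)) plane.07+ [ 0.51097659 -0.22318528  0.088     ] [ 0.51482856 -0.22677303  0.07      ]
 rect ((434.0931396484375, 247.3827667236328), (16.02777862548828, 4.567501544952393), 4.763641834259033)
yellow [461.43589744 252.58974359] [455 250  15   7  39] [445.48159509 336.90797546] [437 322  18  30 326]
 tri (array([ 0.500729  , -0.29306456,  0.07294945]), np.float64(0.0016511521021144102)) plane.07+ [ 0.49846472 -0.28890626  0.088     ] [ 0.50233538 -0.29129536  0.07      ]
 rect ((461.61541748046875, 253.92308044433594), (14.120361328125, 5.4912519454956055), 11.309932708740234)
blue [487.87037037 257.83333333] [478 256  19   5  54] [473.34836066 362.85655738] [464 349  18  30 244]
 tri (array([ 0.48890509, -0.35867272,  0.07265792]), np.float64(0.0008510941705124461)) plane.07+ [ 0.48576343 -0.35266255  0.088     ] [ 0.49149083 -0.35785112  0.07      ]
 rect ((487.05078125, 257.7893371582031), (18.025503158569336, 3.7048466205596924), 4.085616588592529)
lock (array([331.12280702, 193.89473684]), array([325, 188,  13,  13, 114], dtype=int32)) (array([373.41935484, 218.38709677]), array([366, 215,  15,   8,  93], dtype=int32)) (array([0.64588106, 0.02969099, 0.09228394]), np.float64(0.0010496402882040586)) [0.64552176 0.02998798 0.092     ] [0.64674186 0.02980348 0.092     ]
t0.20 tcp [0.2323 0.6333 0.2304] yaw_y 69.85 z [-7.0e-04 -1.4e-03 -1.0e+00] F [-0.3 -0.5  0.3] T [ 0.02  0.02 -0.04] op 1.002 ff 0.0 q [ 1.07  0.29  1.58 -0.    1.28 -0.15]
```

View pics/c1.png

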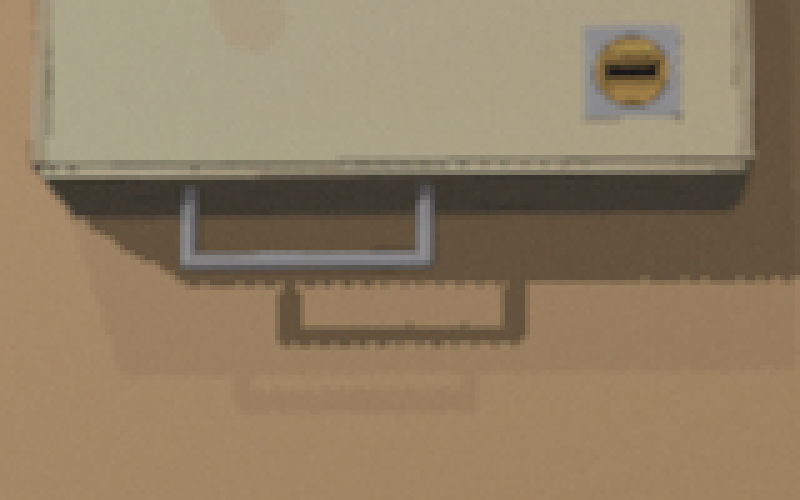

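View pics/c2.png

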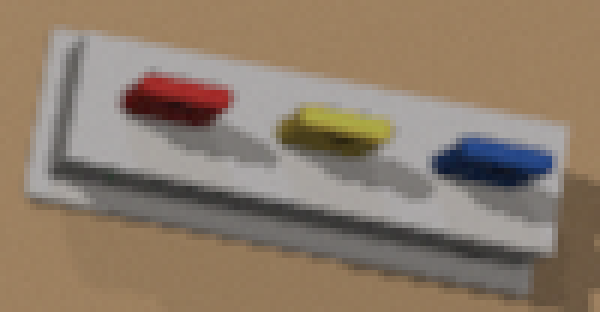

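The lock crop shows the round brass face with the keyway level at crop (632,70), and the handle bar from (183,260) to (432,260). The cradle crop shows the block's top face with corners near (85,35), (568,125), (555,250) and (65,160), and the keys lying along the row.

```bash
python3 - <<'E'
from h import *
t,s=cams.read_camera('top'),cams.read_camera('side')
C=[plane(t,(405+u/6-.5,232+v/6-.5),.048)[:2] for u,v in((85,35),(568,125),(555,250),(65,160))]
C=np.array(C);c=C.mean(0);d=(C[0]-C[1]+C[3]-C[2])/2
L=[np.linalg.norm(C[i]-C[(i+1)%4]) for i in range(4)]
th=np.degrees(np.arctan2(-d[0],d[1]));print('cradle',c,'yaw',th,'sides',np.round(L,4))
y=np.array([-np.sin(np.radians(th)),np.cos(np.radians(th))])
for k in(1,0,-1):print(' slot',c+k*.066*y)
g=cv2.cvtColor(t['color'],cv2.COLOR_RGB2GRAY).astype(np.float32)
# handle bar (rows), front edge of cabinet
P=lambda u,v,z:plane(t,(205+u/5-.5,180+v/5-.5),z)
a,b=P(183,260,.062),P(432,260,.062);print('handle',a,b,(a+b)/2,'len',np.linalg.norm(a-b))
# front lip edge: strongest vertical gradient per column near row 211-217
cols=np.arange(220,350);rows=[]
for u in cols:
    dv=np.diff(g[208:220,u]);i=int(np.argmin(dv));w=-dv[max(0,i-1):i+2].clip(None,0);rows.append(208.5+(np.arange(max(0,i-1),i+2)[:len(w)]*w).sum()/w.sum())
f=np.polyfit(cols,rows,1);r=rows-np.polyval(f,cols);k=abs(r)<.6;f=np.polyfit(cols[k],np.array(rows)[k],1)
a,b=plane(t,(225,np.polyval(f,225)),.09),plane(t,(345,np.polyval(f,345)),.09);d=a-b
print('front',a,b,'yaw',np.degrees(np.arctan2(-d[0],d[1])),'ok',k.mean())
# keyway: dark in gold
q=(g[186:202,322:341]<70);pts=np.argwhere(q)+[186,322];print('keyway px',len(pts),pts.mean(0)[::-1],plane(t,pts.mean(0)[::-1],.092),cv2.minAreaRect(pts[:,::-1].astype(np.float32)))
# bow tops from bright part
for n,roi in(('red',(420,240,448,256)),('yellow',(448,246,474,262)),('blue',(474,252,500,268))):
    for v in(60,110,140):
        bb=blob(t,n,roi,120,v)
        if bb:print(n,v,bb[1],bb[2][2:],plane(t,bb[1],.092)[:2])
E
```

```text
cradle [ 0.49950805 -0.29094253] yaw -10.482174694354228 sides [0.2059 0.0541 0.2071 0.055 ]
 slot [ 0.5115154  -0.22604397]
 slot [ 0.49950805 -0.29094253]
 slot [ 0.48750069 -0.35584109]
handle [0.55497482 0.25693508 0.062     ] [0.55561015 0.13088194 0.062     ] [0.55529248 0.19390851 0.062     ] len 0.126054733540479
front [0.58978726 0.29368324 0.09      ] [ 0.59458123 -0.00453397  0.09      ] yaw 0.9209742571363798 ok 1.0
keyway px 21 [330.76190476 193.47619048] [0.64661005 0.03089051 0.092     ] ((331.0, 193.5), (1.0, 10.0), 90.0)
red 60 [434.07352941 247.60294118] [17  8 68] [ 0.50975077 -0.22152674]
red 110 [435.51219512 246.87804878] [15  5 41] [ 0.51157752 -0.22511443]
red 140 [435.4375 246.5625] [14  4 32] [ 0.51236417 -0.22496515]
yellow 60 [461.89583333 252.29166667] [15  6 48] [ 0.49843317 -0.288808  ]
yellow 110 [462.         252.23913043] [15  6 46] [ 0.49856501 -0.28906852]
yellow 140 [462. 252.] [15  5 39] [ 0.49915912 -0.28909982]
blue 60 [487.75 257.75] [19  6 60] [ 0.48523575 -0.35089725]
blue 110 [489.13513514 257.21621622] [15  5 37] [ 0.48657364 -0.35434493]
blue 140 [489. 257.] [1 1 1] [ 0.48710681 -0.35405066]
```

Call:
{"method": "move_arm", "body": {
  "plan": [27,-38,0,0,0,-8.05,50,27,-38,0,0,0,-8.05,50,27,-38,0,0,0,-8.05,50,27,-38,0,0,0,-8.05,50,27,-38,0,0,0,-8.05,50,27,-38,0,0,0,-8.05,50,27,-38,0,0,0,-8.05,50,27,-38,0,0,0,-8.05,50,27,-38,0,0,0,-8.05,50,27,-38,0,0,0,-8.05,50],
  "newtons": 40
}}

```text
time: 1.3
eef_pos: [0.5034, 0.252, 0.2316]
tcp_rot: [0.772, 0.636, 0.0, 0.0]
contact_force: [-0.5, 0.5, 0.3]
opening: 0.586
finger_force: 0.0
```

Call:
{"method": "move_arm", "body": {
  "plan": [1,-43,0,0,0,0,50,1,-43,0,0,0,0,50,1,-43,0,0,0,0,50,1,-43,0,0,0,0,50,1,-43,0,0,0,0,50,1,-43,0,0,0,0,50,1,-43,0,0,0,0,50,1,-43,0,0,0,0,50,1,-43,0,0,0,0,50,0,-43,-20,0,0,0,50,0,-43,-40,0,0,0,50,0,0,0,0,0,0,50]
}}

```text
time: 2.5
eef_pos: [0.5087, -0.2154, 0.1722]
tcp_rot: [0.771, 0.637, -0.002, -0.004]
contact_force: [-0.8, 1.3, 0.4]
opening: 0.586
finger_force: 0.0
```

```bash
python3 -c "from h import *;state()"
```

```text
t2.50 tcp [ 0.5087 -0.2154  0.1722] yaw_y -10.93 z [-0.0074  0.0037 -1.    ] F [-0.8  1.3  0.4] T [0.1  0.07 0.02] op 0.586 ff 0.0 q [-0.58  0.08  1.93 -0.    1.14 -0.39]
```

Call:
{"method": "move_arm", "body": {
  "plan": [1,-5,-30,0,0,0,50,0,0,-30,0,0,0,50,0,0,-10,0,0,0,50,0,0,0,0,0,0,50,0,0,0,0,0,0,50]
}}

```text
time: 3.0
eef_pos: [0.5135, -0.2179, 0.1088]
tcp_rot: [0.769, 0.639, 0.0, 0.001]
contact_force: [-1.2, -0.2, 0.1]
opening: 0.581
finger_force: 0.0
```

```bash
python3 - <<'E'
from h import *
state()
c=cams.read_camera('side');im=cv2.resize(c['color'][230:410,340:540],None,fx=3,fy=3)
cv2.imwrite('pics/s1.png',im[:,:,::-1]);state()
E
```

```text
t3.00 tcp [ 0.5135 -0.2179  0.1088] yaw_y -10.61 z [ 0.0018 -0.0011 -1.    ] F [-1.2 -0.2  0.1] T [-0.03  0.03  0.07] op 0.581 ff 0.0 q [-0.58  0.16  1.96  0.    1.01 -0.4 ]
t3.05 tcp [ 0.5138 -0.2182  0.1093] yaw_y -10.62 z [ 0.0028 -0.0018 -1.    ] F [-0.2  0.3 -0.5] T [-0.01 -0.01 -0.02] op 0.588 ff 0.0 q [-0.58  0.16  1.96  0.    1.01 -0.4 ]
```

View pics/s1.png

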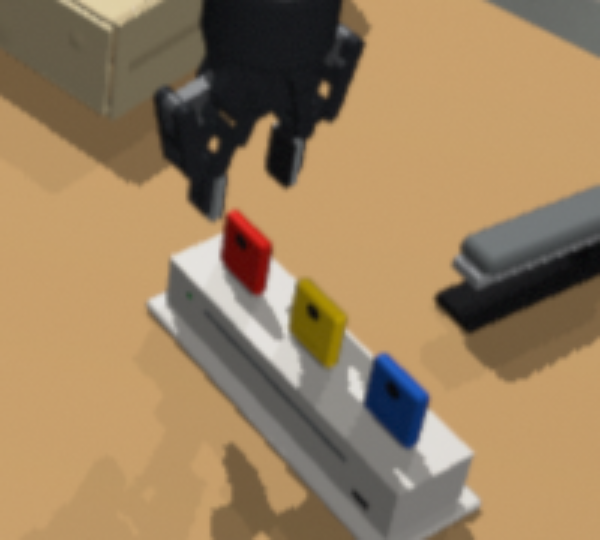

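The picture shows the open fingers above the red bow, with tips at crop (205,215) and (288,185). They straddle it.

Call:
{"method": "move_arm", "body": {
  "plan": [-1,-7,0,0,0,0,50,0,0,-25,0,0,0,50,0,0,-28,0,0,0,50,0,0,0,0,0,0,50,0,0,0,0,0,0,0,0,0,0,0,0,0,0,0,0,0,0,0,0,0,0,0,0,0,0,0,0,0,0,0,0,0,0,0],
  "newtons": 40
}}

```text
time: 3.95
eef_pos: [0.5129, -0.2259, 0.0564]
tcp_rot: [0.77, 0.638, 0.0, 0.002]
contact_force: [-1.3, 1.3, 5.8]
opening: 0.109
finger_force: 40.1
```

```bash
python3 -c "from h import *;state()"
```

```text
t3.95 tcp [ 0.5129 -0.2259  0.0564] yaw_y -10.65 z [ 0.003  -0.0022 -1.    ] F [-1.3  1.3  5.8] T [ 0.08  0.13 -0.02] op 0.109 ff 40.13700485229492 q [-0.6   0.25  1.98 -0.    0.91 -0.41]
```

Call:
{"method": "move_arm", "body": {
  "plan": [0,0,40,0,0,0,0,0,0,40,0,0,0,0,0,0,40,0,0,0,0,19,36,0,0,0,1.6,0,19,36,0,0,0,1.6,0,19,36,0,0,0,1.6,0,19,36,0,0,0,1.6,0,19,36,0,0,0,1.6,0,19,36,0,0,0,1.6,0,19,36,0,0,0,1.6,0,0,0,0,0,0,0,0,0,0,0,0,0,0,0]
}}

```text
time: 5.15
eef_pos: [0.6443, 0.0279, 0.1737]
tcp_rot: [0.703, 0.711, -0.001, -0.0]
contact_force: [-0.6, 0.4, -1.0]
opening: 0.118
finger_force: 42.1
```

```bash
python3 - <<'E'
from h import *
state()
t,s=cams.read_camera('top'),cams.read_camera('side')
b=blob(s,'red',(330,140,420,230));print(b[1:] if b else 0)
o,d=ray(s,*b[1]);print('bow ctr at expected z', plane(s,b[1],ctrl.get_state()['eef_pos'][2]+.0136))
cv2.imwrite('pics/s2.png',cv2.resize(s['color'][100:260,290:490],None,fx=3,fy=3)[:,:,::-1]);state()
E
```

```text
t5.15 tcp [0.6443 0.0279 0.1737] yaw_y 0.66 z [-1.1e-03 -3.0e-04 -1.0e+00] F [-0.6  0.4 -1. ] T [ 0.03 -0.02  0.03] op 0.118 ff 42.13522911071777 q [-0.11  0.27  1.7  -0.    1.17 -0.12]
(array([380.9893617 , 185.03191489]), array([377, 175,   8,  20,  94], dtype=int32))
bow ctr at expected z [0.64736775 0.01481328 0.18749434]
t5.25 tcp [0.644  0.0264 0.1739] yaw_y 0.51 z [-1.e-03 -3.e-04 -1.e+00] F [-0.2  0.1 -0.9] T [-0.01 -0.03 -0.05] op 0.114 ff 42.13479816913605 q [-0.12  0.27  1.7  -0.    1.17 -0.12]
```

View pics/s2.png

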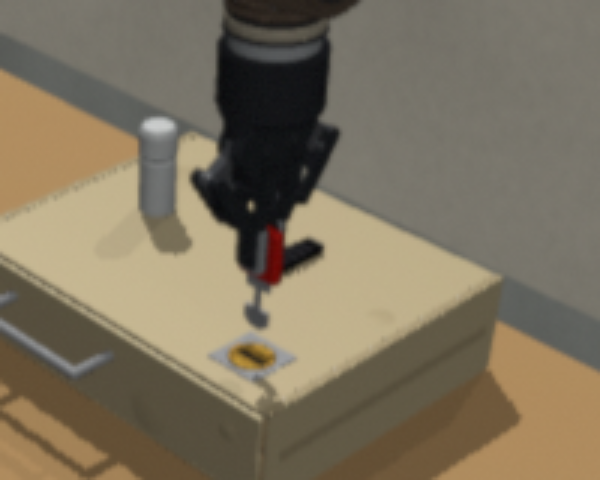

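The picture shows the red key held upright, its blade tip at crop (257,320), just above the brass lock at (252,357).

Call:
{"method": "move_arm", "body": {
  "plan": [2,3.5,-10,0,0,0,0,0,0,-10,0,0,0,0,0,0,0,0,0,0,0,0,0,0,0,0,0,0]
}}

```text
time: 5.65
eef_pos: [0.6459, 0.0301, 0.1532]
tcp_rot: [0.704, 0.71, -0.001, -0.001]
contact_force: [0.3, -0.0, -0.9]
opening: 0.111
finger_force: 42.1
```

```bash
python3 -c "from h import *;state()"
```

```text
t5.65 tcp [0.6459 0.0301 0.1532] yaw_y 0.50 z [-1.9e-03  2.0e-04 -1.0e+00] F [ 0.3 -0.  -0.9] T [-0.05  0.04 -0.02] op 0.111 ff 42.133689522743225 q [-0.11  0.3   1.71 -0.    1.13 -0.12]
```

Call:
{"method": "move_arm", "body": {
  "plan": [0,0,-8,0,0,0,0,0,0,-8,0,0,0,0,0,0,-6,0,0,0,0,0,0,0,0,0,0,0]
}}

```text
time: 6.05
eef_pos: [0.6456, 0.0307, 0.1304]
tcp_rot: [0.704, 0.71, -0.001, -0.001]
contact_force: [0.3, 0.1, -1.2]
opening: 0.11
finger_force: 42.1
```

Call:
{"method": "move_arm", "body": {
  "plan": [0,0,-9,0,0,0,0,0,0,-9,0,0,0,0,0,0,-7,0,0,0,0,0,0,-4,0,0,0,0,0,0,-2,0,0,0,0,0,0,0,0,0,0,0]
}}

```text
time: 6.65
eef_pos: [0.6466, 0.0306, 0.1012]
tcp_rot: [0.704, 0.71, -0.0, -0.0]
contact_force: [0.3, -0.3, 0.2]
opening: 0.115
finger_force: 42.1
```

Call:
{"method": "move_arm", "body": {
  "plan": [0,0,-1.5,0,0,0,0,0,0,-1,0,0,0,0,0,0,0,0,0,0,0]
}}

```text
time: 6.95
eef_pos: [0.6471, 0.0305, 0.1004]
tcp_rot: [0.704, 0.71, 0.0, 0.001]
contact_force: [-1.6, 0.1, 5.5]
opening: 0.116
finger_force: 43.0
```

Call:
{"method": "move_arm", "body": {
  "plan": [0,0,0,0,0,-6,0,0,0,0,0,0,-6,0,0,0,0,0,0,-6,0,0,0,0,0,0,-6,0,0,0,0,0,0,0,0]
}}

```text
time: 7.45
eef_pos: [0.6473, 0.0302, 0.1004]
tcp_rot: [0.836, 0.549, 0.0, 0.001]
contact_force: [-2.2, -0.1, 5.9]
opening: 0.111
finger_force: 43.1
```

```bash
python3 -c "from h import *;state()"
```

```text
t7.45 tcp [0.6473 0.0302 0.1004] yaw_y -23.47 z [ 1.7e-03 -8.0e-04 -1.0e+00] F [-2.2 -0.1  5.9] T [-0.14  0.39 -0.04] op 0.111 ff 43.07623565196991 q [-0.11  0.36  1.74 -0.    1.04  0.3 ]
```

Call:
{"method": "move_arm", "body": {
  "plan": [0,0,0,0,0,-5,0,0,0,0,0,0,-5,0,0,0,0,0,0,-3,0,0,0,0,0,0,0,0]
}}

```text
time: 7.85
eef_pos: [0.6472, 0.0301, 0.1004]
tcp_rot: [0.893, 0.451, 0.0, 0.001]
contact_force: [-1.7, -1.6, 5.3]
opening: 0.106
finger_force: 43.1
```

```bash
python3 -c "from h import *;state()"
```

```text
t7.85 tcp [0.6472 0.0301 0.1004] yaw_y -36.39 z [ 0.0014 -0.001  -1.    ] F [-1.7 -1.6  5.3] T [-0.19  0.43 -0.06] op 0.106 ff 43.12201201915741 q [-0.11  0.36  1.74 -0.    1.04  0.53]
```

Call:
{"method": "move_arm", "body": {
  "plan": [0,0,0,0,0,-5,0,0,0,0,0,0,-5,0,0,0,0,0,0,0,0]
}}

```text
time: 8.15
eef_pos: [0.6471, 0.03, 0.1004]
tcp_rot: [0.929, 0.371, 0.0, 0.001]
contact_force: [-2.4, -2.1, 6.1]
opening: 0.111
finger_force: 43.1
```

```bash
python3 - <<'E'
from h import *
state()
s=cams.read_camera('side');cv2.imwrite('pics/s3.png',cv2.resize(s['color'][140:250,310:450],None,fx=5,fy=5)[:,:,::-1]);state()
E
```

```text
t8.15 tcp [0.6471 0.03   0.1004] yaw_y -46.42 z [ 0.0012 -0.0012 -1.    ] F [-2.4 -2.1  6.1] T [-0.27  0.5  -0.06] op 0.111 ff 43.13987374305725 q [-0.11  0.36  1.74 -0.    1.04  0.7 ]
t8.20 tcp [0.6471 0.0299 0.1004] yaw_y -46.36 z [ 0.0012 -0.0012 -1.    ] F [-2.8 -1.4  6.1] T [-0.26  0.5  -0.07] op 0.111 ff 43.13983082771301 q [-0.11  0.36  1.74 -0.    1.04  0.7 ]
```

View pics/s3.png

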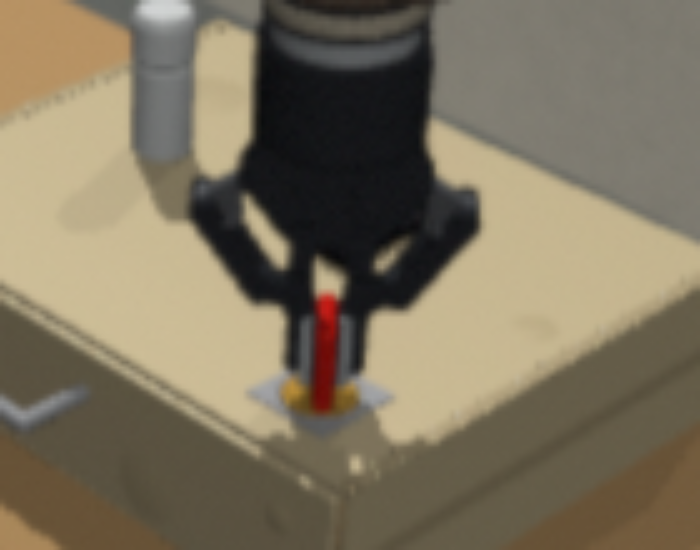

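The key turns along with the hand past 46°, with only friction torque (picture: red bow edge-on at crop (323,350), lined up with the pads). Red is the right key, so I carry on turning.

Call:
{"method": "move_arm", "body": {
  "plan": [0,0,0,0,0,-8.4,0,0,0,0,0,0,-8.4,0,0,0,0,0,0,-8.4,0,0,0,0,0,0,-8.4,0,0,0,0,0,0,-8.4,0,0,0,0,0,0,-8.4,0,0,0,0,0,0,-8.4,0,0,0,0,0,0,-8.4,0,0,0,0,0,0,-8.4,0,0,0,0,0,0,-8.4,0,0,0,0,0,0,0,0]
}}

```text
time: 9.3
eef_pos: [0.6467, 0.0299, 0.1004]
tcp_rot: [0.938, -0.346, 0.0, 0.001]
contact_force: [-2.5, -2.0, 6.5]
opening: 0.112
finger_force: 43.2
```

```bash
python3 -c "from h import *;state()"
```

```text
t9.30 tcp [0.6467 0.0299 0.1004] yaw_y -130.48 z [-1.0e-04 -1.2e-03 -1.0e+00] F [-2.5 -2.   6.5] T [-0.18  0.55 -0.06] op 0.112 ff 43.22433650493622 q [-0.11  0.36  1.74 -0.    1.04  2.17]
```

Call:
{"method": "move_arm", "body": {
  "plan": [0,0,0,0,0,0,65,0,0,0,0,0,0,65,0,0,2,0,0,0,65,0,0,0,0,0,0,65,0,0,0,0,0,0,65]
}}

```text
time: 9.8
eef_pos: [0.6466, 0.0306, 0.1006]
tcp_rot: [0.938, -0.346, -0.0, -0.0]
contact_force: [0.3, 0.1, 0.0]
opening: 0.761
finger_force: 0.0
```

Call:
{"method": "move_arm", "body": {
  "plan": [0,0,0,0,0,8.2,65,0,0,0,0,0,8.2,65,0,0,0,0,0,8.2,65,0,0,0,0,0,8.2,65,0,0,0,0,0,8.2,65,0,0,0,0,0,8.2,65,0,0,0,0,0,8.2,65,0,0,0,0,0,8.2,65,0,0,0,0,0,8.2,65,0,0,0,0,0,8.2,65,0,0,0,0,0,8.2,65]
}}

```text
time: 10.9
eef_pos: [0.6465, 0.0306, 0.1006]
tcp_rot: [0.906, 0.423, -0.0, -0.0]
contact_force: [-0.7, -0.2, -0.4]
opening: 0.764
finger_force: 0.0
```

Call:
{"method": "move_arm", "body": {
  "plan": [0,0,0,0,0,8.2,65,0,0,0,0,0,8.2,65,0,0,0,0,0,8.2,65,0,0,0,0,0,8.2,65,0,0,0,0,0,8.2,65,0,0,0,0,0,8.2,65,0,0,0,0,0,8.2,65,0,0,0,0,0,8.2,65,0,0,0,0,0,8.2,65,0,0,0,0,0,8.2,65,0,0,0,0,0,8,65,0,0,0,0,0,0,65]
}}

```text
time: 12.1
eef_pos: [0.6465, 0.0306, 0.1006]
tcp_rot: [0.344, 0.939, 0.0, -0.0]
contact_force: [-0.5, -0.4, 0.2]
opening: 0.758
finger_force: 0.0
```

```bash
python3 -c "from h import *;state()"
```

```text
t12.10 tcp [0.6465 0.0306 0.1006] yaw_y 49.74 z [-1.e-04  1.e-04 -1.e+00] F [-0.5 -0.4  0.2] T [-0.01 -0.03  0.02] op 0.758 ff 0.0 q [-0.11  0.36  1.74  0.    1.04 -0.98]
```

Call:
{"method": "move_arm", "body": {
  "plan": [0,0,0,0,0,0,0,0,0,0,0,0,0,0,0,0,0,0,0,0,0,0,0,0,0,0,0,0,0,0,-1,0,0,0,0,0,0,-1,0,0,0,0,0,0,0,0,0,0,0],
  "newtons": 40
}}

```text
time: 12.8
eef_pos: [0.6468, 0.0306, 0.1007]
tcp_rot: [0.344, 0.939, -0.0, -0.0]
contact_force: [-3.1, 0.8, 7.4]
opening: 0.109
finger_force: 42.3
```

Call:
{"method": "move_arm", "body": {
  "plan": [0,0,0,0,0,-7.6,0,0,0,0,0,0,-7.6,0,0,0,0,0,0,-7.6,0,0,0,0,0,0,-7.6,0,0,0,0,0,0,-7.6,0,0,0,0,0,0,-7.6,0,0,0,0,0,0,-4,0,0,0,0,0,0,0,0]
}}

```text
time: 13.6
eef_pos: [0.6468, 0.0304, 0.1007]
tcp_rot: [0.707, 0.707, -0.0, 0.0]
contact_force: [-3.5, 0.1, 6.4]
opening: 0.111
finger_force: 42.2
```

```bash
python3 -c "from h import *;state()"
```

```text
t13.60 tcp [0.6468 0.0304 0.1007] yaw_y 0.06 z [ 0.e+00 -5.e-04 -1.e+00] F [-3.5  0.1  6.4] T [-0.05  0.7  -0.03] op 0.111 ff 42.224316000938416 q [-0.11  0.36  1.74 -0.    1.04 -0.11]
```

Call:
{"method": "move_arm", "body": {
  "plan": [0,0,0,0,0,-4,0,0,0,0,0,0,0,0,0,0,0,0,0,0,60,0,0,0,0,0,0,60,0,0,0,0,0,0,60,0,0,10,0,0,0,60,0,0,40,0,0,0,60,-20,30,30,0,0,0,40,-24,38,0,0,0,0,27,-24,38,0,0,0,0,27,-20,40,0,0,0,0,27,-4,16,0,0,0,4,27]
}}

```text
time: 14.8
eef_pos: [0.5524, 0.1955, 0.1795]
tcp_rot: [0.705, 0.71, 0.0, -0.0]
contact_force: [0.3, 0.4, 1.2]
opening: 0.317
finger_force: 0.0
```

```bash
python3 - <<'E'
from h import *
state()
t,s=cams.read_camera('top'),cams.read_camera('side')
b=blob(s,'red',(350,190,400,235));print('red',b[1],plane(s,b[1],.114))
b=blob(t,'red',(318,180,345,206));print('red top',b[1],plane(t,b[1],.136)) if b else 0
for p in((283,202),(323,223),(315.7,224)):print(p,plane(s,p,.062))
im=np.zeros((600,800,3),np.uint8)
im[:300,:800]=cv2.resize(s['color'][150:240,240:480],(800,300));im[300:,:800]=cv2.resize(t['color'][175:250,240:340],(800,300*1)) 
cv2.imwrite('pics/s4.png',im[:,:,::-1]);state()
E
```

```text
t14.80 tcp [0.5524 0.1955 0.1795] yaw_y 0.40 z [-3.e-04  9.e-04 -1.e+00] F [0.3 0.4 1.2] T [-0.09  0.03  0.06] op 0.317 ff 0.0 q [0.17 0.14 1.85 0.   1.15 0.16]
red [374.52238806 210.039801  ] [0.64881493 0.03001021 0.114     ]
red top [331.46938776 190.35714286] [0.63998999 0.03039123 0.136     ]
(283, 202) [0.56001475 0.2595973  0.062     ]
(323, 223) [0.57571111 0.12415178 0.062     ]
(315.7, 224) [0.56007256 0.13245393 0.062     ]
t14.90 tcp [0.5536 0.1948 0.1795] yaw_y 0.38 z [ 8.e-04  5.e-04 -1.e+00] F [ 0.2 -0.2 -0.5] T [-0.01  0.08 -0.01] op 0.316 ff 0.0 q [0.17 0.14 1.84 0.   1.15 0.16]
```

View pics/s4.png

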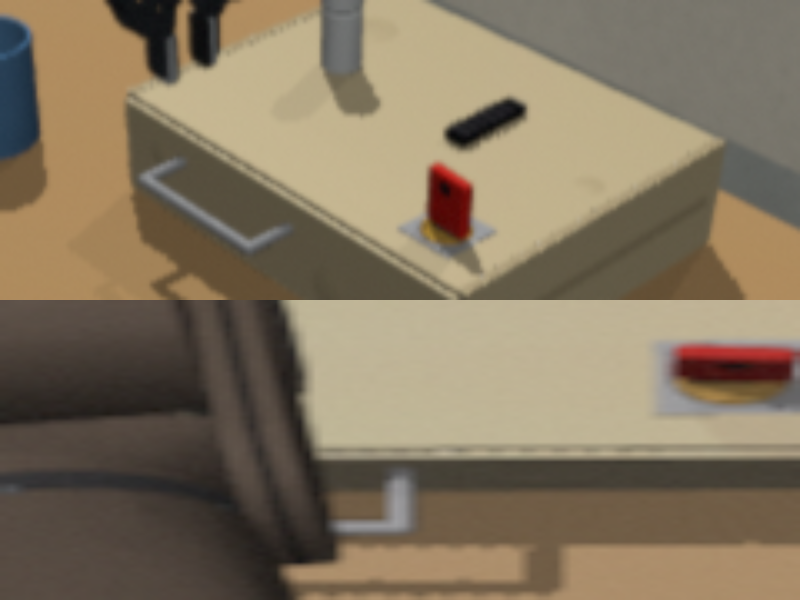

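The key stands home and is turned, with its bow at crop (450,200). The handle bar runs from (143,178) to (250,246) in the side crop, so x≈0.557–0.56.

Call:
{"method": "move_arm", "body": {
  "plan": [3,0,-40,0,0,0,27,0,0,-40,0,0,0,27,0,0,-20,0,0,0,27,0,0,-10,0,0,0,27,0,0,-10,0,0,0,27,0,0,-10,0,0,0,27,0,0,-4,0,0,0,27,0,0,0,0,0,0,27]
}}

```text
time: 15.7
eef_pos: [0.5582, 0.1925, 0.0454]
tcp_rot: [0.706, 0.708, 0.0, 0.0]
contact_force: [-0.1, 0.5, 0.1]
opening: 0.32
finger_force: 0.0
```

Call:
{"method": "move_arm", "body": {
  "plan": [0,0,0,0,0,0,0,0,0,0,0,0,0,0,0,0,0,0,0,0,0,0,0,0,0,0,0,0],
  "newtons": 30
}}

```text
time: 16.1
eef_pos: [0.5547, 0.1926, 0.0452]
tcp_rot: [0.706, 0.708, -0.003, -0.002]
contact_force: [-8.2, -0.7, 7.2]
opening: 0.093
finger_force: 29.3
```

Call:
{"method": "move_arm", "body": {
  "plan": [-8,0,0,0,0,0,0,-12,0,0,0,0,0,0,-15,0,0,0,0,0,0,-15,0,0,0,0,0,0,-15,0,0,0,0,0,0,-15,0,0,0,0,0,0,-15,0,0,0,0,0,0,-10,0,0,0,0,0,0,-5,0,0,0,0,0,0,0,0,0,0,0,0,0]
}}

```text
time: 17.1
eef_pos: [0.4462, 0.1909, 0.0452]
tcp_rot: [0.705, 0.709, -0.002, 0.001]
contact_force: [-2.2, -7.6, 3.1]
opening: 0.091
finger_force: 30.2
```

```bash
python3 -c "from h import *;state()"
```

```text
t17.10 tcp [0.4462 0.1909 0.0452] yaw_y 0.27 z [-0.0013 -0.0041 -1.    ] F [-2.2 -7.6  3.1] T [-1.16  0.26  0.1 ] op 0.091 ff 30.246482491493225 q [ 0.2   0.12  2.16 -0.    0.87  0.2 ]
```

Pulled about 108 mm. Now release and withdraw upward.

Call:
{"method": "move_arm", "body": {
  "plan": [0,0,0,0,0,0,27,0,0,0,0,0,0,27,0,0,0,0,0,0,27,0,0,10,0,0,0,27,0,0,30,0,0,0,27,0,0,40,0,0,0,27,0,0,40,0,0,0,27,0,0,30,0,0,0,27,0,0,0,0,0,0,27]
}}

```text
time: 18.0
eef_pos: [0.4508, 0.1935, 0.2014]
tcp_rot: [0.706, 0.708, 0.005, 0.003]
contact_force: [0.7, 0.4, 0.2]
opening: 0.314
finger_force: 0.0
```

```bash
python3 - <<'E'
from h import *
s=cams.read_camera('side');cv2.imwrite('pics/s5.png',s['color'][:,:,::-1]);state()
E
```

```text
t18.05 tcp [0.4493 0.1931 0.1984] yaw_y 0.16 z [ 0.0068  0.0016 -1.    ] F [-0.2 -0.3 -0.3] T [-0.03  0.01 -0.01] op 0.314 ff 0.0 q [ 0.2  -0.11  2.06  0.    1.18  0.2 ]
```

View pics/s5.png

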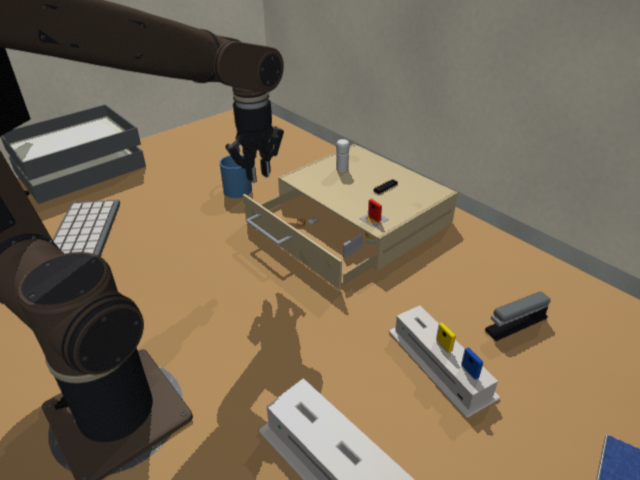

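The drawer is open. The red key stands in the lock at (375,210), yellow and blue are in the cradle, and the gripper is clear.

```bash
python3 -c "from plant import order;print(order.sign_off())"
```

```text
the job is handed in; nothing more can be done
None
```

The red key turned the lock half a turn clockwise and stays pushed home. The drawer is open about 10 cm by arm travel, the yellow and blue keys never left the cradle, and the job is handed in with no verdict returned.

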